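# Clear the tape measure out of the sewing tray and put the thread away

### The arm

A 6-joint arm with a two-finger parallel gripper is mounted at the origin on a cart in front of the work surface, level with it; the furniture and walls round the work are solid. World frame = base frame: x ahead of the robot, y to its left, z up, the work surface at z = 0. Lengths are in m, angles in rad, forces in N, time in s.
With the tool pointing down it reaches from about 0.425 to 0.95 m from the base axis. Payload 3.5 kg.
Tool frame: the origin (TCP) lies at the very end of the fingers, on their centre line; the grasp point (between the pads) lies ctrl.grip_point_offset behind it (ctrl.grip_point_offset is the distance from the TCP to the grasp point, in m); z points along the fingers, y is the direction in which the jaws open and shut (so a half turn about z gives the same grasp; the last joint's range is limited). The gripper opens to 85 mm and grips with 20 to 120 N. Pads are 22 mm wide; open, the fingers measure 114 mm over their backs; the gripper's body (76 mm by 85 mm) begins 54 mm behind the grasp point. The pads swing forward as they close: fully open they stand 13 mm farther back than shut.
Start: joints at [1.036, 0.286, 1.577, -0, 1.279, -0.15], TCP at [0.253, 0.626, 0.231] pointing down, gripper open.
Joint ranges: [-2.77, 2.77], [-0.9, 2.22], [0.21, 2.48], [-1.53, 4.67], [0.24, 2.81], [-2.84, 2.84]. Speed limits (rad/s): [2.79, 2.79, 3.14, 3.14, 3.14, 3.14].

### API

Orientations are given as a unit quaternion [x, y, z, w].
In Python, from plant import telemetry, imaging, ticket, finder, ctrl gives the robot as it stands. The module is installed in compiled form; this text tells all that it offers.
- The arm moves only by the shell command python3 -m crank 'ROWS' [FORCE]. ROWS is JSON, a list of rows, each a list of 7 numbers: the shift along the tool's x, y, z scaled (see below), then the turn, a rotation vector about the tool's x, y, z scaled (see below), then the opening, from 0 (shut) to 1 (fully open). A call has 1 to 12 rows; each row is the pose to reach, as a shift and turn from the pose commanded when the call began, along the tool's axes at that moment; what a row does not reach only later rows make up. The controller multiplies each number of a shift by 0.15 m and each number of a turn by 90 degrees. A row lasts 1/10 s, in which the tool goes at most 50 mm and 8.59 degrees, less where a joint would pass 70% of its speed; a pose out of reach is approached as far as the arm can. A call with a number of a shift or a turn outside -1 to 1 is refused whole. A call with a gripper value outside its range is refused whole. The fingers move at their own pace and stop on an object; FORCE is the grip in N (left out, the last holds). Time passes only in rows, so rows that repeat a pose let the fingers close. It gives the time, the measured TCP pose, the force and the opening at its end, in the units of the state.
- telemetry.get_state(): the state, without advancing time (a new reading comes with each control period).
- imaging.read_camera(name): name is "scene" or "top" or "wrist"; returns a dict with "pixels" (384x512x3 uint8, red, green, blue), "vfov" (degrees; the focal length in pixels is half the picture's height over the tangent of half this angle, whatever the lens; pixels are square), "cx", "cy" (the principal point, pixels), "rvec" (rotation vector, rad) and "tvec" (3), from world to camera coordinates, as OpenCV has them. Camera axes: x right, y down, z forward; pixel columns grow to the right and rows downward; lengths in m; the calibration is good to about 2 mm. A picture is of the moment at which its call begins. There is no depth.
- ticket.sign_off(): hands the job in, once; it reports no verdict.
Trained networks look in a picture, given as the dict that the camera call returned (one of the last four; its "shot" number tells which), for a name from the list of things; names that differ only in an ending like _2 or _b are one class to them, and where a whole thing is asked for, a point or a joint stands for the part that bears it (a point fixed in the world has none). Each returns a list of dicts, best first, with "confidence" (0 to 1); they miss things now and then, are a little off and sometimes report something else, mostly with a low value. They report only what shows in the picture. A call takes as long as a camera call. They do not tell look-alikes from the thing itself.
- finder.masks_of(label, picture): "pixels" (384x512 bool, what is visible of it) and "extent" ([left, top, right, bottom] in pixels, round what is visible of it).
- finder.pinpoint(label, picture): "location" ([row, column] in pixels: a listed point, or the origin of a listed thing).
The state is a dict: "time": time; "qpos": joint angles; "dq": joint speeds; "joint_efforts": joint torques, N m; "eef_pos": TCP position; "tcp_rot": TCP orientation; "contact_force": force on the tool from outside, world axes, zero at the start; "wrist_torque": the same for the moment, N m; "opening": opening from 0.0 (shut) to 1.0 (fully open).
Only numpy, scipy, OpenCV 4.12 (cv2) and the standard library are available. Lean on these libraries where they do the work, as an engineer would, in place of code of your own. Each camera call takes 0.05 s, during which the arm holds its last target.

### The job

The tape measure has been left in the cell of the wooden sewing tray where the white thread spool belongs. First take the tape measure out and stand it upright on the cork mat, then take the white spool that stands alone on the open worktop beside the tray and stand it upright in the cell that this has freed. Leave the dark and the grey spool standing as they are in their cells, and do not disturb the hand cream pot or the nail brush behind the tray.

Things in the scene. Friction and masses are not known exactly. Their poses are not given: they have to be found in the camera images.
- sewing_tray: light wooden tray with blue-lined floors, fixed to the worktop, 72 x 260 mm, rim and dividers 16 mm high; three cells in a row along its own y axis, each 62 mm (x) by 80 mm (y) inside, 85 mm apart, walls 5 mm, floor 4 mm thick. One cell holds the dark spool, one the grey spool, one the tape measure; which is which changes. Origin: centre of its underside; x across the row, y along the row, z up
- cell_a (a point): centre of the floor of the tray's +y end cell (floor top, 4 mm above the worktop); x across the row of cells, y along the row, z up
- cell_b (a point): centre of the floor of the tray's middle cell (floor top, 4 mm above the worktop); x across the row of cells, y along the row, z up
- cell_c (a point): centre of the floor of the tray's -y end cell (floor top, 4 mm above the worktop); x across the row of cells, y along the row, z up
- tape_measure_center (a point): tape measure, loose, a grey case with a black face, standing upright on its flat edge on the floor of its cell with its long side about along the row (within 6 degrees); 33 mm thick (own x), 72 mm long (own y), 66 mm high, about 0.2 kg; its underside is slightly rounded, so it may lean or rock by up to 3 degrees. The point is half-way along it and 31 mm above its underside. It stands well above the 16 mm rim: take it across its thickness, above the rim
- tape_measure: the same tape measure; origin at the centre of its underside, axes as above, z up
- white_spool_center (a point): the white thread spool (white flanges, off-white thread), loose, standing alone on the bare worktop to the left or right of the tray (not the small spools at the back wall); upright cylinder, 31 mm across, 52 mm high, about 30 g. The point is on its axis, half-way up, 26 mm above its underside; z along its axis. Held by its upper half, the fingers stay above the tray's rim
- white_spool: the same white spool; origin at the centre of its underside, z along its axis
- mat_top (a point): centre of the top of the square cork mat, 120 x 120 x 3 mm, fixed to the worktop on the other side of the tray from the white spool; axes along its edges
- dark_spool_center (a point): spool with dark thread and cream flanges in its cell, loose, 31 mm across, 48 mm high; the point is on its axis, half-way up. To be left alone
- grey_spool_center (a point): spool with grey-brown thread and tan flanges in its cell, loose, 31 mm across, 42 mm high; the point is on its axis, half-way up. To be left alone
- cream_pot: round pot with a tan lid and pale base, loose, 50 mm across, 28 mm high, behind the tray; origin at the centre of its underside. To be left alone
- nail_brush: white nail brush with blue bristles, loose, 30 x 85 x 23 mm, behind the tray; origin at the centre of its underside, long along y. To be left alone
Not all that is in view belongs to the job. What is shaped like the part that bears dark_spool_center but blue or purple is not meant.

How it is judged:
By the outcome, as a careful person would: the job done as asked, in the order asked, and still so for the second after the job is handed in, with the robot touching nothing.
It also fails if it takes over 54 s, if anything falls off the work surface, if the arm or the gripper's body presses on something with over 40 N, if the wrist force passes 120 N, or if a joint passes its speed limit or range.

## Working session

There is one attempt and no reset: what is moved stays moved. The work goes in short steps, Python scripts to look and compute and a shell command to move; the robot and the scene stay as the last step left them, time stands still between calls to the robot, and variables do not carry over. Pictures are saved under pics/ and viewed, and the job is handed in when it is done.

```bash
mkdir -p pics; ls; cat > h.py <<'E'
import numpy as np, cv2
from scipy.spatial.transform import Rotation as R
from plant import telemetry, imaging, ticket, finder, ctrl
def cam(n,save=None):
    p=imaging.read_camera(n)
    if save: cv2.imwrite('pics/'+save+'.png',p['pixels'][:,:,::-1])
    return p
def geo(p):
    f=p['pixels'].shape[0]/2/np.tan(np.radians(p['vfov'])/2)
    M=R.from_rotvec(np.array(p['rvec']).ravel()).as_matrix(); t=np.array(p['tvec']).ravel()
    return f,M,t
def ray(p,rc):
    f,M,t=geo(p); d=M.T@np.array([(rc[1]-p['cx'])/f,(rc[0]-p['cy'])/f,1]); return -M.T@t,d/np.linalg.norm(d)
def atz(p,rc,z):
    o,d=ray(p,rc); return o+d*(z-o[2])/d[2]
def proj(p,X):
    f,M,t=geo(p); c=M@np.array(X)+t; return np.array([p['cy']+f*c[1]/c[2],p['cx']+f*c[0]/c[2]])
def tri(L):
    A=0;b=0
    for p,rc in L:
        o,d=ray(p,rc);P=np.eye(3)-np.outer(d,d);A=A+P;b=b+P@o
    X=np.linalg.solve(A,b); return X,[np.linalg.norm(proj(p,X)-rc) for p,rc in L]
E
python3 - <<'E'
from h import *
s=telemetry.get_state();print({k:np.round(v,3) for k,v in s.items()},ctrl.grip_point_offset)
P={n:cam(n,n+'0') for n in('scene','top','wrist')}
for n,p in P.items():
    o,d=ray(p,(192,256));print(n,p['vfov'],np.round(o,3),np.round(d,3))
names='sewing_tray cell_a cell_b cell_c tape_measure_center tape_measure white_spool_center white_spool mat_top dark_spool_center grey_spool_center cream_pot nail_brush'.split()
for l in names:
    for n,p in P.items():
        print(l,n,[(np.round(r['location'],1).tolist(),round(r['confidence'],2)) for r in finder.pinpoint(l,p)[:3]])
E
```

```text
pics
{'time': np.float64(0.0), 'qpos': array([ 1.036,  0.287,  1.578, -0.   ,  1.279, -0.15 ]), 'dq': array([ 0.   , -0.001,  0.002, -0.001,  0.001, -0.   ]), 'joint_efforts': array([ 2.0000e-03, -4.0597e+01, -2.9263e+01, -0.0000e+00,  6.0000e-03,
        0.0000e+00]), 'eef_pos': array([0.253, 0.625, 0.23 ]), 'tcp_rot': array([ 0.191,  0.982, -0.001, -0.   ]), 'contact_force': array([-0.728,  0.389,  0.507]), 'wrist_torque': array([ 0.004, -0.063, -0.038]), 'opening': np.float64(0.997)} 0.0187
scene 44.751746078696655 [ 0.016 -0.356  0.937] [ 0.504  0.392 -0.77 ]
top 51.173530230423154 [0.423 0.119 0.993] [ 0.152 -0.023 -0.988]
wrist 60.540582136205494 [0.189 0.653 0.372] [ 0.243 -0.108 -0.964]
sewing_tray scene [([234.9, 242.0], 0.62)]
sewing_tray top [([223.5, 268.5], 0.94)]
sewing_tray wrist []
cell_a scene [([255.0, 270.3], 0.78), ([232.0, 241.4], 0.77), ([218.2, 216.4], 0.75)]
cell_a top [([223.7, 304.8], 0.97), ([217.4, 269.9], 0.92), ([217.3, 236.5], 0.83)]
cell_a wrist []
cell_b scene [([255.0, 270.3], 0.78), ([232.0, 241.4], 0.77), ([218.2, 216.4], 0.75)]
cell_b top [([223.7
[... 906 characters left out ...]
3], 0.83)]
mat_top top [([206.3, 393.1], 0.82), ([222.8, 269.0], 0.7)]
mat_top wrist []
dark_spool_center scene [([266.5, 307.5], 0.78), ([286.8, 292.9], 0.6), ([249.9, 265.6], 0.5)]
dark_spool_center top [([243.9, 354.2], 0.63), ([224.1, 306.9], 0.51), ([215.5, 345.8], 0.48)]
dark_spool_center wrist []
grey_spool_center scene [([227.9, 244.7], 0.78)]
grey_spool_center top [([225.6, 308.0], 0.73), ([222.6, 272.5], 0.47)]
grey_spool_center wrist []
cream_pot scene [([215.8, 327.3], 0.87), ([138.9, 214.0], 0.45)]
cream_pot top [([148.2, 315.2], 0.61)]
cream_pot wrist []
nail_brush scene [([142.9, 212.8], 0.67), ([217.0, 212.9], 0.47)]
nail_brush top [([138.1, 159.1], 0.76)]
nail_brush wrist []
```

```bash
python3 - <<'E'
import cv2
for n in('scene','top'):
    a=cv2.imread(f'pics/{n}0.png');cv2.imwrite(f'pics/{n}0b.png',cv2.resize(a,(800,600),interpolation=cv2.INTER_CUBIC))
E
```

```text
(no output)
```

View pics/scene0b.png

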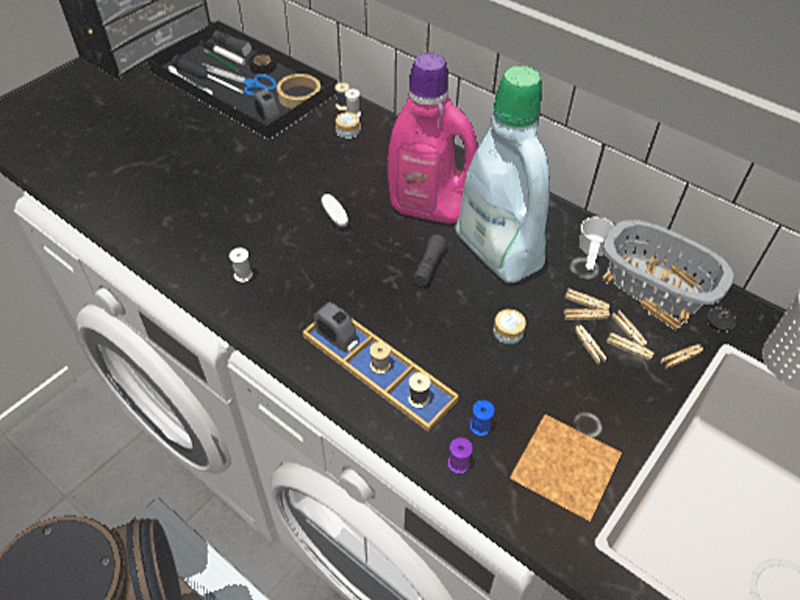

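View pics/top0b.png

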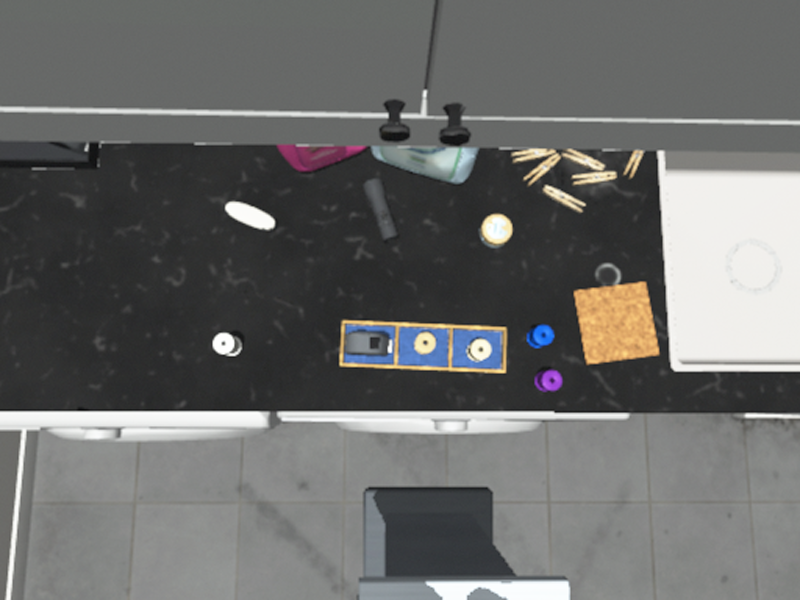

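View pics/wrist0.png

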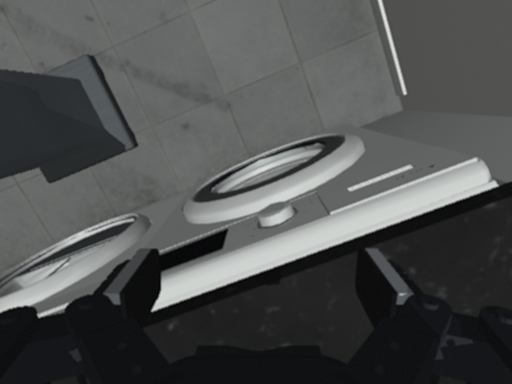

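Seen: the tape is in the +y end cell (scene ~(214,209), top ~(236,219)). Grey is in the middle cell and dark in the -y cell. The white spool is at the left (top ~(145,220)), and the mat is at the right (top ~(394,206)). Blue and purple decoys stand between the tray and the mat. The wrist camera shows only the counter edge so far.

```bash
python3 - <<'E'
from h import *
S=cam('scene');T=cam('top')
def b(l,p,g=None,k='location'):
    r=finder.pinpoint(l,p); r=[x['location'] for x in r]
    if g is None: return r[0]
    return min(r,key=lambda q:np.hypot(q[0]-g[0],q[1]-g[1]))
G={'white_spool_center':((168,155),(219,144)),'white_spool':((176,155),(223,147)),'tape_measure_center':((209,213),(218,236)),'tape_measure':((216,216),(221,237)),
'mat_top':((297,361),(206,393)),'grey_spool_center':((228,244),(220,272)),'dark_spool_center':((250,265),(224,307)),'cream_pot':((216,327),(148,315)),'nail_brush':((135,213),(138,159)),'sewing_tray':((235,242),(221,270))}
for l,(a,c) in G.items():
    try:
        A=b(l,S,a);C=b(l,T,c);X,e=tri([(S,A),(T,C)]);print(l,np.round(X,4),np.round(e,1),np.round(A),np.round(C))
    except Exception as ex: print(l,ex)
for g in [((255,270),(224,305)),((232,241),(217,270)),((218,216),(217,236))]:
    X,e=tri([(S,b('cell_a',S,g[0])),(T,b('cell_a',T,g[1]))]);print('cell',np.round(X,4),np.round(e,1))
# masks: mat, tray rects
for l,z in(('mat_top',.003),('sewing_tray',.016)):
  for p,n in((S,'s'),(T,'t')):
    for m in finder.masks_of(l,p)[:2]:
        c=max(cv2.findContours(m['pixels'].astype(np.uint8),0,2)[0],key=cv2.contourArea)[:,0]
        w=np.array([atz(p,(y,x),z)[:2] for x,y in c],np.float32)
        (cx,cy),wh,a=cv2.minAreaRect(w*1000);print(l,n,round(m['confidence'],2),round(cx),round(cy),np.round(wh),round(a,1),m['extent'])
for n in('white_spool','tape_measure'):
    for p in (S,T):
        for m in finder.masks_of(n,p)[:3]: print(n,m['extent'],round(m['confidence'],2))
E
```

```text
white_spool_center [0.5008 0.3563 0.0472] [1.3 1.5] [165. 153.] [219. 146.]
white_spool [ 0.4984  0.3689 -0.0014] [0.4 0.4] [176. 153.] [222. 145.]
tape_measure_center [0.4988 0.1446 0.0424] [0.4 0.4] [208. 214.] [221. 236.]
tape_measure [ 0.5094  0.1509 -0.0112] [1.1 1.1] [217. 216.] [218. 234.]
mat_top [ 0.5455 -0.2491  0.0056] [0.7 0.6] [296. 362.] [204. 394.]
grey_spool_center [0.5071 0.0586 0.0271] [0.8 0.8] [228. 245.] [219. 271.]
dark_spool_center [ 0.4915 -0.0239  0.0409] [1.3 1.3] [248. 267.] [224. 307.]
cream_pot [ 0.6915 -0.0567  0.001 ] [1.6 1.6] [211. 328.] [149. 314.]
nail_brush [ 0.7136  0.339  -0.0121] [0.2 0.2] [141. 216.] [139. 161.]
sewing_tray [0.5017 0.0652 0.006 ] [0.5 0.5] [233. 241.] [222. 268.]
cell [ 4.945e-01 -2.460e-02  1.000e-04] [0.1 0.1]
cell [0.5111 0.0668 0.0037] [2.2 2.1]
cell [ 0.5039  0.1486 -0.0074] [2.6 2.6]
mat_top s 0.96 541 -249 [121. 121.] 6.8 [326.6, 264.3, 397.3, 335.8]
mat_top t 0.59 541 -253 [122. 123.] 8.0 [366.5, 180.2, 422.0, 234.9]
sewing_tray s 0.63 497 59 [263.  81.] 88.7 [191.4, 203.6, 293.0, 277.2]
sewing_tray t 0.88 501 58 [259.  72.] 87.9 [218.3, 205.7, 324.1, 238.9]
sewing_tray t 0.75 540 -248 [118. 119.] 7.2 [366.7, 181.2, 422.9, 231.3]
white_spool [147.7, 161.3, 162.3, 182.2] 0.69
white_spool [138.1, 213.5, 158.4, 226.2] 0.73
tape_measure [200.9, 194.4, 227.7, 226.6] 0.92
tape_measure [219.9, 210.2, 252.8, 230.0] 0.64
```

```bash
cat >> h.py <<'E'
def need(tgt,yaw_y=None):
    "shift/turn numbers to bring TCP to tgt, tool-y angle (deg) = yaw_y, tool down"
    s=telemetry.get_state();Q=R.from_quat(s['tcp_rot']);d=Q.inv().apply(np.array(tgt)-s['eef_pos'])/.15
    out=d
    if yaw_y is not None:
        a=np.radians(yaw_y);y=np.array([np.cos(a),np.sin(a),0]);z=np.array([0,0,-1.]);x=np.cross(y,z)
        T=R.from_matrix(np.c_[x,y,z]);rv=(Q.inv()*T).as_rotvec()/(np.pi/2);out=np.r_[d,rv]
    print('need',np.round(out,3),'t',round(s['time'],2),'tcp',np.round(s['eef_pos'],4),'op',round(s['opening'],3))
E
python3 -m crank '[[-1,-0.86,0,0,0,0.78,1],[-1,-0.86,0,0,0,0.78,1],[-1,-0.86,0,0,0,0.78,1],[-1,-0.86,0,0,0,0.78,1],[-1,-0.86,0,0,0,0.78,1],[-1,-0.86,0,0,0,0.78,1],[-1,-0.86,0,0,0,0.78,1],[-1,-0.86,0,0,0,0.78,1],[-1,-0.86,0,0,0,0.78,1],[-1,-0.86,0,0,0,0.78,1]]'
python3 -c "
from h import *
need((.5,.145,.23),-2.5)"
```

```text
time: 4.9
eef_pos: [0.3439, 0.4498, 0.2314]
tcp_rot: [0.72, 0.694, 0.0, -0.0]
contact_force: [0.4, 1.0, -0.3]
opening: 1.001
need [-1.992  1.115  0.009  0.    -0.     0.004] t 4.9 tcp [0.3439 0.4498 0.2314] op 1.001
```

```bash

python3 -m crank '[[-1,0.58,0,0,0,0,1],[-1,0.58,0,0,0,0,1],[-1,0.58,0,0,0,0,1],[-1,0.58,0,0,0,0,1]]'
python3 -m crank '[[-0.99,0.53,0,0,0,0,1],[-0.99,0.53,0,0,0,0,1],[-0.99,0.53,0,0,0,0,1],[-0.99,0.53,0,0,0,0,1],[-0.99,0.53,0,0,0,0,1],[-0.99,0.53,0,0,0,0,1]]'
python3 - <<'E'
from h import *
need((.5,.145,.23),-2.5)
p=cam('wrist','w1')
for l in('tape_measure_center','tape_measure','cell_a','grey_spool_center','sewing_tray'):
    r=finder.pinpoint(l,p); print(l,[(np.round(q['location']).tolist(),round(q['confidence'],2),np.round(atz(p,q['location'],{'tape_measure_center':.035,'grey_spool_center':.025}.get(l,.004)),4)) for q in r])
E
```

```text
time: 5.3
eef_pos: [0.4263, 0.2938, 0.2315]
tcp_rot: [0.721, 0.693, 0.0, 0.001]
contact_force: [0.4, -0.2, -1.0]
opening: 0.995
time: 5.9
eef_pos: [0.4985, 0.145, 0.2313]
tcp_rot: [0.721, 0.693, 0.0, -0.0]
contact_force: [0.3, 0.3, -0.3]
opening: 1.0
need [ 0.     0.01   0.008 -0.    -0.     0.003] t 5.9 tcp [0.4985 0.145  0.2313] op 1.0
tape_measure_center [([165.0, 264.0], 0.88, array([0.5047, 0.1515, 0.035 ])), ([233.0, 263.0], 0.63, array([0.5016, 0.075 , 0.035 ]))]
tape_measure [([164.0, 261.0], 0.68, array([0.5018, 0.1468, 0.004 ]))]
cell_a [([231.0, 261.0], 0.96, array([0.4988, 0.0642, 0.004 ])), ([293.0, 264.0], 0.74, array([ 0.4992, -0.0208,  0.004 ]))]
grey_spool_center [([238.0, 265.0], 0.97, array([0.5039, 0.0644, 0.025 ]))]
sewing_tray [([233.0, 265.0], 0.67, array([0.5037, 0.0625, 0.004 ]))]
```

View pics/w1.png

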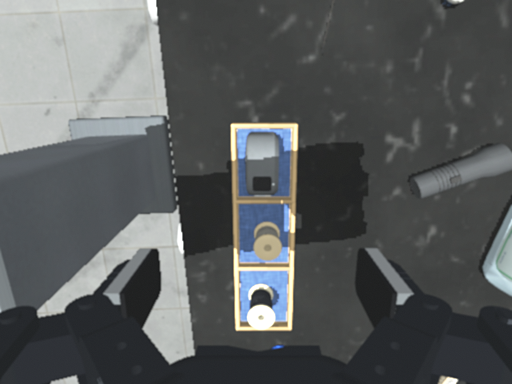

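```bash

python3 - <<'E'
from h import *
p=cam('wrist')
for l in('tape_measure','sewing_tray'):
  for m in finder.masks_of(l,p)[:2]:
    c=max(cv2.findContours(m['pixels'].astype(np.uint8),0,2)[0],key=cv2.contourArea)[:,0]
    for z in (.016,.06,.07):
        w=np.array([atz(p,(y,x),z)[:2] for x,y in c],np.float32)
        (cx,cy),wh,a=cv2.minAreaRect(w*1000);print(l,z,round(m['confidence'],2),round(cx),round(cy),np.round(wh),round(a,1),np.round(m['extent']))
    q=p['pixels'][110:350,180:340];cv2.imwrite('pics/w1z.png',cv2.resize(q[:,:,::-1],None,fx=2.4,fy=2.4,interpolation=3))
E
```

```text
tape_measure 0.016 0.69 502 149 [72. 37.] 87.3 [246. 132. 281. 199.]
tape_measure 0.06 0.69 502 157 [63. 32.] 87.3 [246. 132. 281. 199.]
tape_measure 0.07 0.69 502 159 [61. 31.] 87.3 [246. 132. 281. 199.]
sewing_tray 0.016 0.81 501 65 [258.  74.] 88.0 [236. 124. 296. 334.]
sewing_tray 0.06 0.81 501 83 [226.  65.] 88.0 [236. 124. 296. 334.]
sewing_tray 0.07 0.81 501 88 [219.  63.] 88.0 [236. 124. 296. 334.]
```

View pics/w1z.png

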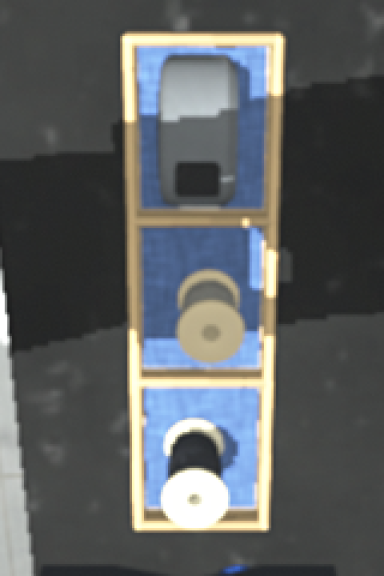

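```bash

python3 -m crank '[[0.03,0.03,0.3,0,0,0,1],[0.03,0.03,0.6,0,0,0,1],[0.03,0.03,0.85,0,0,0,1],[0.03,0.03,0.85,0,0,0,1],[0.03,0.03,0.85,0,0,0,1]]'
python3 - <<'E'
from h import *
need((.503,.149,.026),-2.5)
p=cam('wrist','w2')
r=finder.pinpoint('tape_measure_center',p);print([(q['location'],q['confidence'],atz(p,q['location'],.035)) for q in r])
E
```

```text
time: 6.85
eef_pos: [0.5033, 0.1494, 0.1041]
tcp_rot: [0.721, 0.693, -0.0, -0.0]
contact_force: [-0.1, 0.5, 0.6]
opening: 0.998
need [-0.003 -0.001  0.521 -0.001  0.     0.003] t 6.85 tcp [0.5033 0.1494 0.1041] op 0.998
[([212.4, 255.6], 0.7, array([0.50163088, 0.14736161, 0.035     ]))]
```

View pics/w2.png

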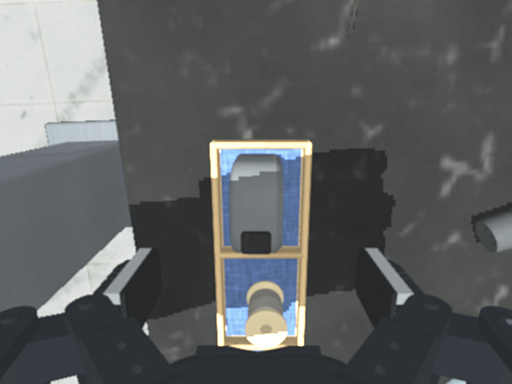

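The wrist view shows the tape at cols 231–283, rows 155–253, between the fingers at cols ~155 and ~370. I'll descend and grip.

```bash

python3 -m crank '[[0,-0.01,0.2,0,0,0,1],[0,-0.01,0.4,0,0,0,1],[0,-0.01,0.52,0,0,0,1],[0,-0.01,0.52,0,0,0,1],[0,-0.01,0.52,0,0,0,1],[0,-0.01,0.52,0,0,0,0.1],[0,-0.01,0.52,0,0,0,0.1],[0,-0.01,0.52,0,0,0,0.1],[0,-0.01,0.52,0,0,0,0.1],[0,-0.01,0.52,0,0,0,0.1],[0,-0.01,0.52,0,0,0,0.1],[0,-0.01,0.52,0,0,0,0.1]]' 45
python3 -m crank '[[0,0,0,0,0,0,0.1],[0,0,0,0,0,0,0.1],[0,0,0,0,0,0,0.1],[0,0,-0.03,0,0,0,0.1],[0,0,-0.1,0,0,0,0.1],[0,0,-0.25,0,0,0,0.1],[0,0,-0.45,0,0,0,0.1],[0,0,-0.65,0,0,0,0.1],[0,0,-0.85,0,0,0,0.1],[0,0,-1,0,0,0,0.1],[0,0,-1,0,0,0,0.1],[0,0,-1,0,0,0,0.1]]'
python3 - <<'E'
from h import *
need((.5425,-.2495,.16),-2.5)
p=cam('wrist','w3')
E
```

```text
time: 8.15
eef_pos: [0.503, 0.1493, 0.0268]
tcp_rot: [0.721, 0.693, 0.001, 0.001]
contact_force: [0.3, -1.1, 5.0]
opening: 0.365
time: 9.35
eef_pos: [0.501, 0.1494, 0.1751]
tcp_rot: [0.721, 0.693, -0.0, -0.0]
contact_force: [-0.9, 0.3, -2.6]
opening: 0.367
need [-2.646e+00  3.800e-01  1.010e-01 -1.000e-03  0.000e+00  3.000e-03] t 9.35 tcp [0.501  0.1494 0.1751] op 0.367
```

View pics/w3.png

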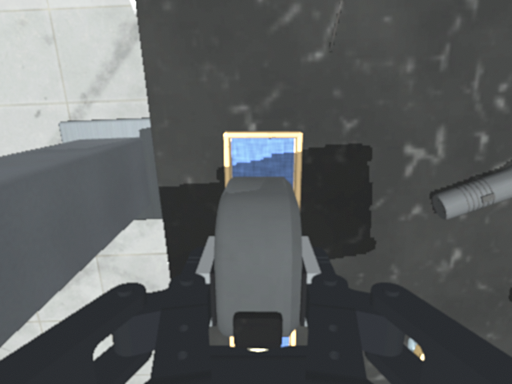

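The tape is held upright between the pads (opening 0.367, about 31 mm) and the cell below is empty. I'll carry it to the mat.

```bash

python3 -m crank '[[-0.1,0.015,0,0,0,0,0.1],[-0.3,0.045,0,0,0,0,0.1],[-0.5,0.07,0,0,0,0,0.1],[-0.7,0.1,0,0,0,0,0.1],[-0.9,0.13,0,0,0,0,0.1]]'
python3 -m crank '[[-0.2,0.03,0,0,0,0,0.1],[-0.4,0.06,0,0,0,0,0.1],[-0.6,0.09,0,0,0,0,0.1],[-0.8,0.11,0,0,0,0,0.1],[-0.9,0.13,0,0,0,0,0.1]]'
python3 -m crank '[[-0.2,0.03,0,0,0,0,0.1],[-0.4,0.06,0,0,0,0,0.1],[-0.6,0.09,0,0,0,0,0.1],[-0.75,0.11,0,0,0,0,0.1],[-0.84,0.12,0,0,0,0,0.1],[-0.84,0.12,0,0,0,0,0.1],[-0.84,0.12,0,0,0,0,0.1]]'
python3 - <<'E'
from h import *
need((.5425,-.2495,.16),-2.5)
p=cam('wrist','w4');s=cam('scene','s4')
print([(np.round(q['location']),round(q['confidence'],2),atz(p,q['location'],.003)) for q in finder.pinpoint('mat_top',p)])
for n in('tape_measure','tape_measure_center'):
  A=finder.pinpoint(n,s);B=finder.pinpoint(n,p)
  print(n,[(np.round(q['location']),round(q['confidence'],2)) for q in A+B])
  if A and B: print(tri([(s,A[0]['location']),(p,B[0]['location'])]))
E
```

```text
time: 9.9
eef_pos: [0.5148, 0.0118, 0.1738]
tcp_rot: [0.721, 0.693, -0.001, -0.001]
contact_force: [0.1, -0.9, -2.2]
opening: 0.366
time: 10.4
eef_pos: [0.529, -0.1245, 0.174]
tcp_rot: [0.722, 0.692, -0.001, -0.001]
contact_force: [0.3, 1.2, -1.4]
opening: 0.366
time: 11.1
eef_pos: [0.5428, -0.2478, 0.175]
tcp_rot: [0.721, 0.693, 0.0, -0.001]
contact_force: [-0.7, 0.3, -1.2]
opening: 0.368
need [-0.012 -0.002  0.1   -0.001 -0.001  0.003] t 11.1 tcp [ 0.5428 -0.2478  0.175 ] op 0.368
[(array([180., 258.]), 0.62, array([ 0.54301106, -0.25123939,  0.003     ]))]
tape_measure [(array([263., 377.]), 0.7), (array([254., 381.]), 0.44), (array([239., 260.]), 0.91)]
(array([ 0.54344181, -0.250503  ,  0.14833278]), [np.float64(0.16544170771546302), np.float64(0.5719401299249136)])
tape_measure_center [(array([253., 380.]), 0.59)]
```

View pics/w4.png

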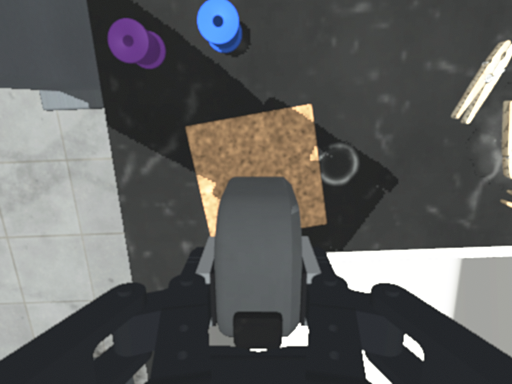

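View pics/s4.png

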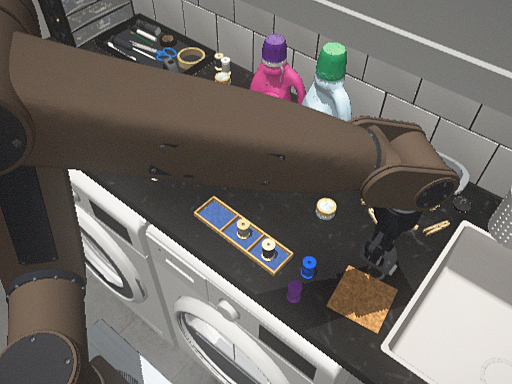

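The mat (wrist col ~258, row ~180) agrees with (0.543, −0.251), and the empty cell shows in the scene view at ~(215,212). Descending, with the last few mm slow.

```bash

python3 -m crank '[[-0.01,0,0.2,0,0,0,0.1],[-0.01,0,0.4,0,0,0,0.1],[-0.01,0,0.6,0,0,0,0.1],[-0.01,0,0.75,0,0,0,0.1],[-0.01,0,0.86,0,0,0,0.1],[-0.01,0,0.92,0,0,0,0.1],[-0.01,0,0.95,0,0,0,0.1],[-0.01,0,0.97,0,0,0,0.1],[-0.01,0,0.97,0,0,0,0.1],[-0.01,0,0.97,0,0,0,0.1]]'
python3 -c "
from h import *
need((.5425,-.2495,.0258),-2.5);cam('wrist','w5')"
```

```text
time: 12.45
eef_pos: [0.5438, -0.2505, 0.0314]
tcp_rot: [0.721, 0.693, 0.0, 0.001]
contact_force: [0.2, -0.4, -1.8]
opening: 0.369
need [ 0.006 -0.009  0.037  0.001  0.001  0.003] t 12.45 tcp [ 0.5438 -0.2505  0.0314] op 0.369
```

View pics/w5.png

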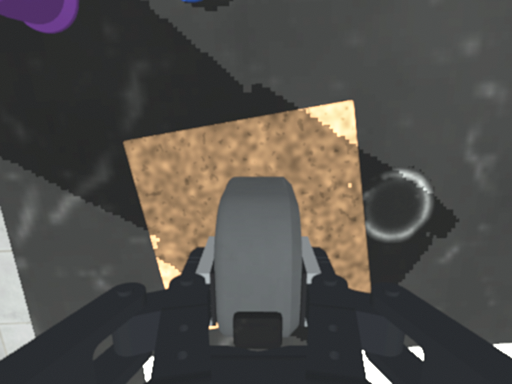

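```bash

python3 -m crank '[[0,0,0.01,0,0,0,0.1],[0,0,0.02,0,0,0,0.1],[0,0,0.025,0,0,0,0.1],[0,0,0.03,0,0,0,0.1],[0,0,0.03,0,0,0,0.1],[0,0,0.03,0,0,0,0.1]]'
```

```text
time: 13.1
eef_pos: [0.5431, -0.2501, 0.0259]
tcp_rot: [0.721, 0.693, -0.0, -0.0]
contact_force: [-0.1, 0.8, -0.7]
opening: 0.367
```

```bash

python3 -m crank '[[0,0,0.005,0,0,0,0.1],[0,0,0.01,0,0,0,0.1],[0,0,0.01,0,0,0,0.1]]'
```

```text
time: 13.4
eef_pos: [0.5432, -0.2502, 0.0258]
tcp_rot: [0.721, 0.693, -0.0, -0.0]
contact_force: [-3.5, 1.5, 7.3]
opening: 0.371
```

Contact with the mat (+7 N). Releasing.

```bash

python3 -m crank '[[0,0,-0.005,0,0,0,0.42],[0,0,-0.005,0,0,0,0.5],[0,0,-0.005,0,0,0,0.7],[0,0,-0.005,0,0,0,1],[0,0,-0.005,0,0,0,1],[0,0,-0.005,0,0,0,1],[0,0,-0.1,0,0,0,1],[0,0,-0.3,0,0,0,1],[0,0,-0.6,0,0,0,1],[0,0,-0.8,0,0,0,1],[0,0,-1,0,0,0,1],[0,0,-1,0,0,0,1]]'
python3 - <<'E'
from h import *
p=cam('wrist','w6')
need((.5,.36,.175),-2.5)
E
```

```text
time: 14.6
eef_pos: [0.5461, -0.2519, 0.1816]
tcp_rot: [0.721, 0.693, 0.001, 0.006]
contact_force: [0.2, -0.4, 0.2]
opening: 0.998
need [ 4.059e+00 -4.580e-01  4.000e-03  4.000e-03  2.000e-03  3.000e-03] t 14.65 tcp [ 0.5448 -0.2511  0.1785] op 0.998
```

View pics/w6.png

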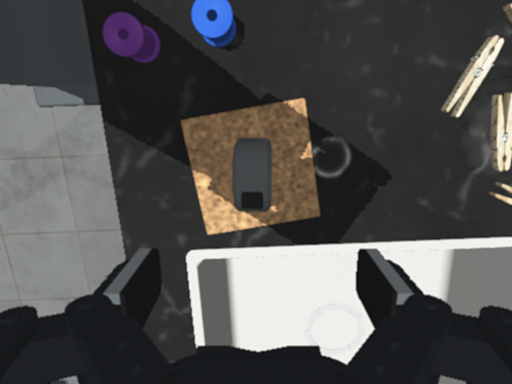

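The tape stands upright in the middle of the mat (rows 138–210, cols 233–272). Next, the white spool.

```bash

python3 -m crank '[[0.25,-0.03,0,0,0,0,1],[0.55,-0.06,0,0,0,0,1],[0.85,-0.1,0,0,0,0,1],[1,-0.115,0,0,0,0,1]]'
python3 -m crank '[[0.3,-0.03,0,0,0,0,1],[0.6,-0.06,0,0,0,0,1],[0.9,-0.1,0,0,0,0,1],[1,-0.115,0,0,0,0,1]]'
python3 -m crank '[[0.3,-0.03,0,0,0,0,1],[0.6,-0.06,0,0,0,0,1],[0.9,-0.1,0,0,0,0,1],[1,-0.115,0,0,0,0,1]]'
python3 -m crank '[[0.3,-0.03,0,0,0,0,1],[0.6,-0.06,0,0,0,0,1],[0.8,-0.09,0,0,0,0,1],[0.95,-0.105,0,0,0,0,1],[0.95,-0.105,0,0,0,0,1],[0.95,-0.105,0,0,0,0,1]]'
python3 - <<'E'
from h import *
p=cam('wrist','w7');need((.5,.36,.175),-2.5)
for n,z in(('white_spool',0),('white_spool_center',.026)):
  print(n,[(np.round(q['location']),round(q['confidence'],2),np.round(atz(p,q['location'],z),4)) for q in finder.pinpoint(n,p)])
E
```

```text
time: 15.05
eef_pos: [0.5299, -0.0962, 0.1724]
tcp_rot: [0.72, 0.694, -0.001, -0.002]
contact_force: [0.2, -0.3, 1.0]
opening: 1.001
time: 15.45
eef_pos: [0.5186, 0.0544, 0.1727]
tcp_rot: [0.72, 0.694, -0.001, -0.002]
contact_force: [-0.5, -1.0, -0.3]
opening: 0.998
time: 15.85
eef_pos: [0.5079, 0.2041, 0.1732]
tcp_rot: [0.72, 0.694, -0.001, -0.001]
contact_force: [0.1, 0.7, -0.5]
opening: 1.001
time: 16.45
eef_pos: [0.4989, 0.3437, 0.1733]
tcp_rot: [0.721, 0.693, -0.001, 0.0]
contact_force: [0.5, -0.3, 0.8]
opening: 1.001
need [ 0.112  0.002 -0.01  -0.001  0.001  0.002] t 16.5 tcp [0.4991 0.3433 0.1735] op 1.001
white_spool [(array([158., 260.]), 0.84, array([0.5014, 0.3612, 0.    ])), (array([345., 268.]), 0.59, array([0.5022, 0.1446, 0.    ]))]
white_spool_center [(array([159., 260.]), 0.58, array([0.5018, 0.3639, 0.026 ]))]
```

View pics/w7.png

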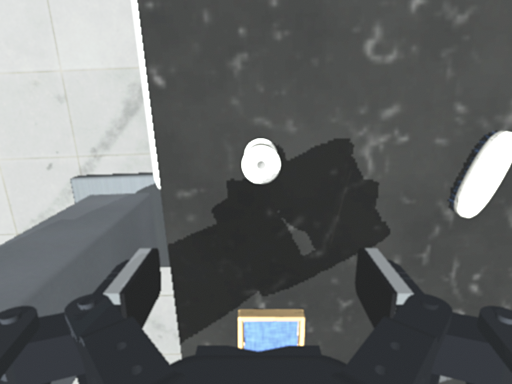

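The spool's hub hole is at (row 164, col 261). I'll move over it, go lower and take a second view.

```bash

python3 -c "
from h import *
p=imaging.read_camera('wrist');print(atz(p,(164,261),.052));np.save('v7.npy',np.r_[ray(p,(164,261))])"
python3 -m crank '[[0.13,0.01,0.2,0,0,0,1],[0.13,0.01,0.4,0,0,0,1],[0.13,0.01,0.5,0,0,0,1],[0.13,0.01,0.5,0,0,0,1],[0.13,0.01,0.5,0,0,0,1]]'
python3 - <<'E'
from h import *
p=cam('wrist','w8');need((.5,.363,.026),-2.5)
for n,z in(('white_spool',0),('white_spool_center',.026)):
  print(n,[(np.round(q['location']),round(q['confidence'],2),np.round(atz(p,q['location'],z),4)) for q in finder.pinpoint(n,p)])
E
```

```text
[0.50253821 0.36416626 0.052     ]
time: 17.15
eef_pos: [0.5018, 0.3636, 0.1]
tcp_rot: [0.721, 0.693, 0.0, 0.0]
contact_force: [-0.6, 0.1, -0.1]
opening: 1.001
need [-0.008 -0.016  0.499  0.001 -0.001  0.002] t 17.2 tcp [0.5023 0.3641 0.1009] op 1.0
white_spool [(array([197., 260.]), 0.76, array([0.503 , 0.3637, 0.    ]))]
white_spool_center [(array([205., 257.]), 0.66, array([0.5013, 0.365 , 0.026 ])), (array([194., 258.]), 0.18, array([0.502 , 0.3728, 0.026 ]))]
```

View pics/w8.png

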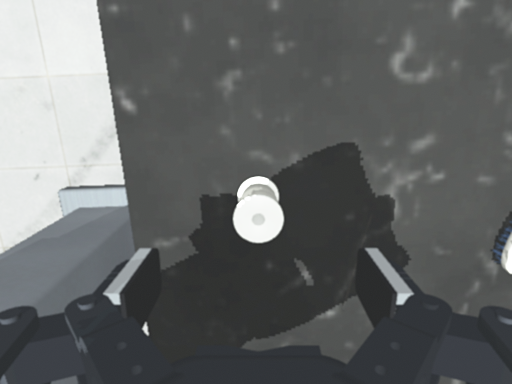

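```bash

python3 -c "
from h import *
p=imaging.read_camera('wrist');v=np.load('v7.npy')
A=0;b=0
for o,d in((v[:3],v[3:]),ray(p,(219,258))):
    P=np.eye(3)-np.outer(d,d);A=A+P;b=b+P@o
X=np.linalg.solve(A,b);print(X,atz(p,(219,258),.052));need((X[0],X[1],.020),-2.5)"

```

```text
[0.50262745 0.36347013 0.04833836] [0.50275352 0.36480137 0.052     ]
need [-0.007  0.     0.542  0.002 -0.001  0.003] t 17.35 tcp [0.5023 0.3644 0.1013] op 0.999
```

Two views put the hub at (0.5026, 0.3635–0.365), z ≈ 0.048–0.052, which agrees with the stated height.

```bash

python3 -m crank '[[0,0,0.15,0,0,0,1],[0,0,0.3,0,0,0,1],[0,0,0.45,0,0,0,1],[0,0,0.54,0,0,0,1],[0,0,0.54,0,0,0,1],[0,0,0.54,0,0,0,0.6],[0,0,0.54,0,0,0,0.2],[0,0,0.54,0,0,0,0.2],[0,0,0.54,0,0,0,0.2],[0,0,0.54,0,0,0,0.2],[0,0,0.54,0,0,0,0.2],[0,0,0.54,0,0,0,0.2]]' 30
python3 -m crank '[[0,0,0,0,0,0,0.2],[0,0,0,0,0,0,0.2],[0,0,-0.05,0,0,0,0.2],[0,0,-0.15,0,0,0,0.2],[0,0,-0.3,0,0,0,0.2],[0,0,-0.5,0,0,0,0.2],[0,0,-0.65,0,0,0,0.2],[0,0,-0.7,0,0,0,0.2],[0,0,-0.7,0,0,0,0.2]]'
python3 - <<'E'
from h import *
p=cam('wrist','w9');s=cam('scene','s9');need((.504,.146,.125),-2.5)
print([(np.round(q['location']),round(q['confidence'],2),np.round(atz(p,q['location'],.004),4)) for q in finder.pinpoint('cell_a',p)])
E
```

```text
time: 18.55
eef_pos: [0.502, 0.3645, 0.0196]
tcp_rot: [0.721, 0.693, 0.001, 0.0]
contact_force: [-0.9, -0.5, 5.1]
opening: 0.354
time: 19.45
eef_pos: [0.502, 0.3644, 0.1252]
tcp_rot: [0.721, 0.693, 0.002, 0.001]
contact_force: [0.2, -0.1, -0.3]
opening: 0.35
need [-1.449e+00  8.000e-02 -1.700e-02 -1.000e-03  1.000e-03  3.000e-03] t 19.55 tcp [0.5005 0.3637 0.1222] op 0.349
[]
```

View pics/w9.png

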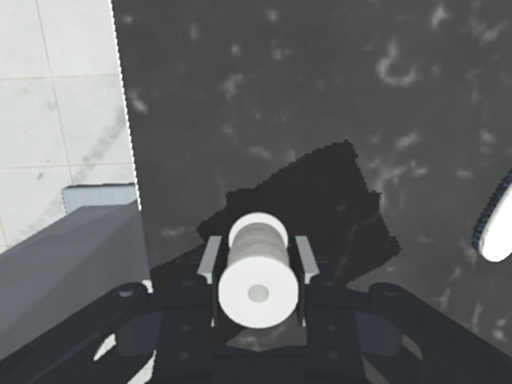

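View pics/s9.png

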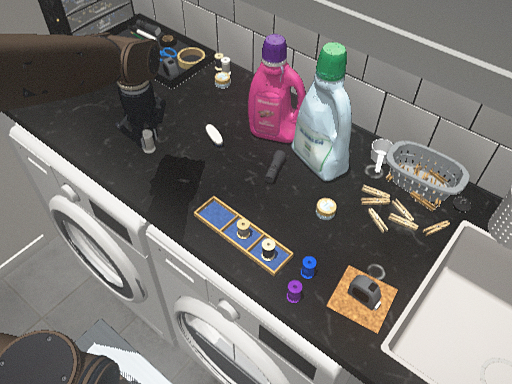

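The spool is held upright by its upper half, and in the scene the tape stands upright on the mat at ~(366,290). I'll re-measure the empty cell.

```bash

python3 - <<'E'
from h import *
s=cam('scene');t=cam('top')
for p,g in((s,(212,214)),(t,(220,236))):
    r=finder.pinpoint('cell_a',p);q=min(r,key=lambda q:np.hypot(*(np.array(q['location'])-g)))
    print(np.round(q['location'],1),round(q['confidence'],2),np.round(atz(p,q['location'],.004),4))
    im=p['pixels'].astype(int); blue=((im[...,2]-im[...,0]>30)).astype(np.uint8)
    n,L,st,ce=cv2.connectedComponentsWithStats(blue)
    for i in range(1,n):
        if st[i,4]>80 and np.hypot(ce[i,1]-g[0],ce[i,0]-g[1])<20:
            c=np.argwhere(L==i);w=np.array([atz(p,x,.004)[:2] for x in c],np.float32)*1000;print(cv2.minAreaRect(w),st[i])
E
python3 -m crank '[[-0.2,0.01,0,0,0,0,0.2],[-0.45,0.03,0,0,0,0,0.2],[-0.65,0.035,0,0,0,0,0.2],[-0.8,0.045,0,0,0,0,0.2],[-0.9,0.05,0,0,0,0,0.2],[-0.9,0.05,0,0,0,0,0.2]]'
python3 - <<'E'
from h import *
p=cam('wrist','w10');need((.504,.146,.125),-2.5)
print([(np.round(q['location']),round(q['confidence'],2),np.round(atz(p,q['location'],.004),4)) for q in finder.pinpoint('cell_a',p)])
E
```

```text
[219.6 213.7] 0.6 [0.4908 0.1441 0.004 ]
((506.78192138671875, 150.06143188476562), (73.43901062011719, 55.48442840576172), 87.78610229492188) [199 201  36  29 525]
[216.  235.8] 0.59 [0.5154 0.145  0.004 ]
((505.3709411621094, 144.60108947753906), (77.78270721435547, 59.401092529296875), 86.9649429321289) [220 208  33  25 762]
time: 20.4
eef_pos: [0.5034, 0.2275, 0.123]
tcp_rot: [0.722, 0.692, -0.0, -0.0]
contact_force: [0.2, 1.3, 0.7]
opening: 0.355
need [-0.55   0.026 -0.012 -0.    -0.     0.002] t 20.45 tcp [0.5035 0.2285 0.1232] op 0.352
[(array([359., 262.]), 0.74, array([0.5008, 0.0595, 0.004 ]))]
```

View pics/w10.png

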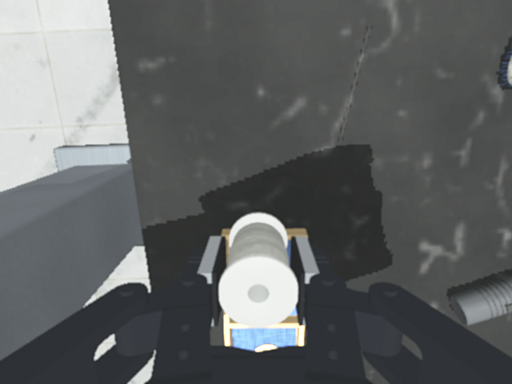

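The cell estimates agree at about (0.505, 0.145–0.150), so I'll target (0.504, 0.147) and place there.

```bash

python3 -m crank '[[-0.15,0.01,0,0,0,0,0.2],[-0.35,0.02,0,0,0,0,0.2],[-0.5,0.025,0,0,0,0,0.2],[-0.54,0.025,0,0,0,0,0.2],[-0.54,0.025,0,0,0,0,0.2],[-0.54,0.025,0.15,0,0,0,0.2],[-0.54,0.025,0.3,0,0,0,0.2],[-0.54,0.025,0.45,0,0,0,0.2],[-0.54,0.025,0.55,0,0,0,0.2],[-0.54,0.025,0.6,0,0,0,0.2],[-0.54,0.025,0.62,0,0,0,0.2],[-0.54,0.025,0.62,0,0,0,0.2]]'
python3 -c "
from h import *
cam('wrist','w11');cam('scene','s11');need((.504,.147,.0236),-2.5)"
```

```text
time: 21.7
eef_pos: [0.5043, 0.1481, 0.0306]
tcp_rot: [0.721, 0.693, 0.0, 0.0]
contact_force: [0.2, -0.5, 0.8]
opening: 0.357
need [-0.007 -0.006  0.051  0.001 -0.     0.003] t 21.8 tcp [0.5049 0.148  0.0313] op 0.354
```

View pics/w11.png

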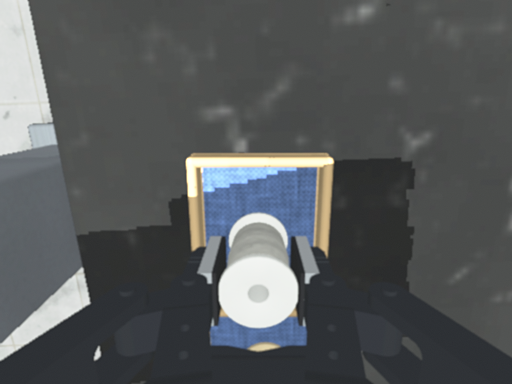

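View pics/s11.png

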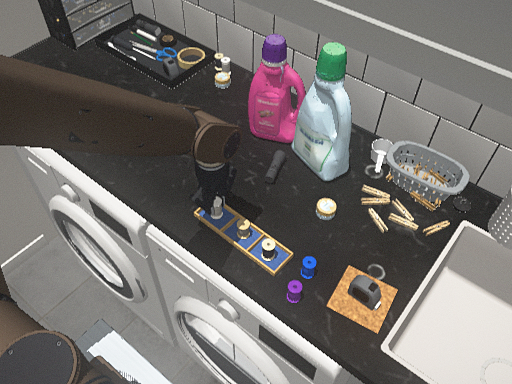

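The spool is over the cell and inside its walls. Lowering slowly.

```bash

python3 -m crank '[[0,0,0.015,0,0,0,0.2],[0,0,0.03,0,0,0,0.2],[0,0,0.04,0,0,0,0.2],[0,0,0.045,0,0,0,0.2],[0,0,0.045,0,0,0,0.2],[0,0,0.045,0,0,0,0.2]]'
python3 -m crank '[[0,0,0.004,0,0,0,0.2],[0,0,0.008,0,0,0,0.2],[0,0,0.008,0,0,0,0.2]]'
```

```text
time: 22.4
eef_pos: [0.504, 0.1477, 0.0236]
tcp_rot: [0.721, 0.693, 0.0, 0.0]
contact_force: [0.0, -0.7, 1.0]
opening: 0.354
time: 22.7
eef_pos: [0.5041, 0.1477, 0.0236]
tcp_rot: [0.721, 0.693, -0.0, -0.0]
contact_force: [-3.3, -0.8, 8.2]
opening: 0.352
```

Contact at the expected height. Releasing and retreating straight up.

```bash

python3 -m crank '[[0,0,-0.006,0,0,0,0.4],[0,0,-0.006,0,0,0,0.5],[0,0,-0.006,0,0,0,0.7],[0,0,-0.006,0,0,0,1],[0,0,-0.006,0,0,0,1],[0,0,-0.006,0,0,0,1],[0,0,-0.1,0,0,0,1],[0,0,-0.3,0,0,0,1],[0,0,-0.55,0,0,0,1],[0,0,-0.8,0,0,0,1],[0,0,-1,0,0,0,1],[0,0,-1,0,0,0,1]]'
python3 - <<'E'
from h import *
p=cam('wrist','w12');s=cam('scene','s12')
print(telemetry.get_state()['eef_pos'],telemetry.get_state()['contact_force'])
for n in('white_spool_center','tape_measure_center'):
  print(n,[(np.round(q['location']),round(q['confidence'],2)) for q in finder.pinpoint(n,s)])
cv2.imwrite('pics/s12z.png',cv2.resize(s['pixels'][170:340,180:420,::-1],None,fx=3.2,fy=3.2,interpolation=3))
E
```

```text
time: 23.9
eef_pos: [0.5075, 0.1482, 0.1794]
tcp_rot: [0.721, 0.693, 0.005, 0.004]
contact_force: [0.6, -0.5, 0.0]
opening: 0.999
[0.50441258 0.14782738 0.17385954] [-0.52765056 -0.05926714 -1.15624873]
white_spool_center [(array([209., 217.]), 0.77)]
tape_measure_center [(array([294., 368.]), 0.67)]
```

View pics/w12.png

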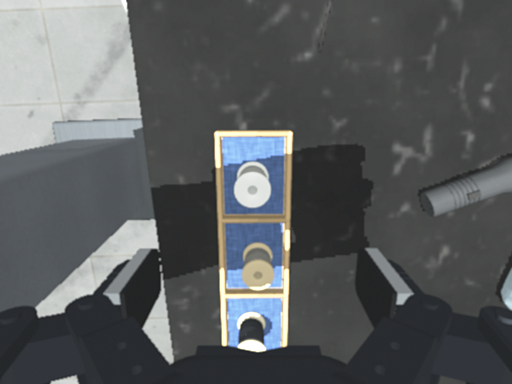

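View pics/s12z.png

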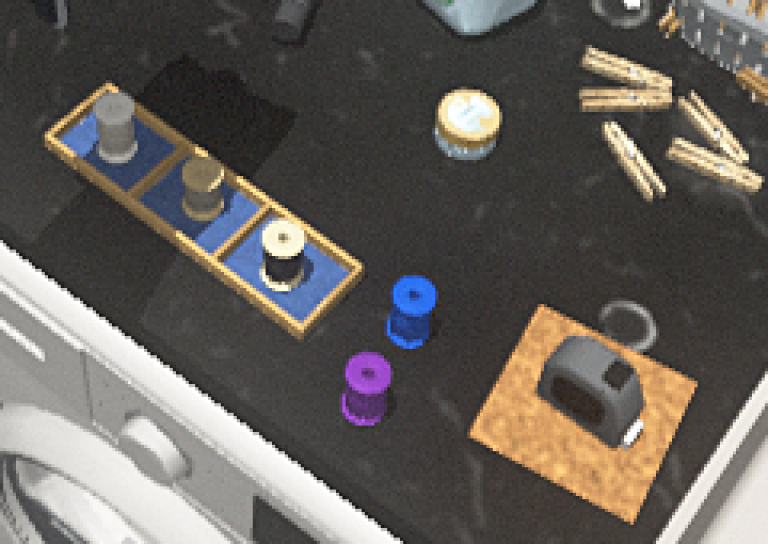

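The views show the white spool upright in the end cell (wrist ~(252,187)). Grey and dark still stand in their cells, and the tape is upright on the mat. The gripper is clear, so I'm handing in.

```bash
python3 -c "
from h import *
print(ticket.sign_off())"
```

```text
the job is handed in; nothing more can be done
None
```

The job is done and handed in at about 24 s of the 54 s allowed. I first moved the tape measure from the tray's +y end cell to the middle of the cork mat. Then I took the white spool by its upper half and stood it in the freed cell.

- **Last checks:** The scene and wrist pictures after release show the tape upright on the mat and the white spool upright inside its cell. The grey and dark spools stand in their cells and the cream pot looks undisturbed. The gripper was open, about 15 cm above the tray, and touching nothing.
- **Forces:** The highest reading I saw was about 9 N, at set-down. I read it only between moves.
- **Disagreements:** The cameras differed by up to about 7 mm on the tray's position along its row. The network's centre points for the cell scattered by about 12 mm across the row, so I used the blue floor outline instead; both errors were within the room the cell leaves. I did not re-measure the nail brush at the end. It was in its place in earlier pictures and the arm never went near it.

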